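# Lay the straightedge along the panel

### The job

Take the straightedge out of its wooden stand and lay it down flat on the table with its orange rib up, let go, then take it again by the rib. Press it up against the near edge of the plywood panel and against the blue end stop, so that one long edge is flush along the panel and one end butts against the stop, and leave it lying there. Do not disturb the other things on the table.

Things in the scene. Friction and masses are not known exactly. Their poses are not given: they have to be found in the camera images.
- straightedge: loose aluminium straightedge, plate 200x60x6 mm with a grip rib on its face, 0.2 kg. Origin: centre of the underside; x along the length, y across, z out of the rib side (up when laid as wanted). Both ends and both long edges are alike. At the start it stands on a long edge in the stand: y up, z (rib) level along the stand's x, origin 38 mm, upper edge 68 mm over the table
- rib: orange plastic rib fixed on the straightedge, 100 mm long (along x), 14 mm wide (y), 30 mm high, so its top is 36 mm above the plate's underside. Origin: centre of its foot, on the plate's face
- stand: fixed wooden stand, foot 66x204x8 mm (x, y, z), origin under its centre. Two pairs of posts, tops 38 mm over the table, 26 mm long in y, centred at y = +84 and -84 mm, reaching 19 mm either side of x = 0; between each pair a slot 8 mm wide along y at x = 0, its floor 8 mm over the table
- panel: fixed plywood panel 120x240x10 mm (x, y, z) lying on the table, origin under its centre; its near edge, the one towards the robot, is the face at x = -60 mm and runs along y
- panel_edge (a point): middle of the foot of the panel's near edge, on the table; axes as the panel's
- stop: fixed blue end stop bar, 66x22x10 mm (x, y, z), lying in front of the panel's near edge towards its right end, square to it; origin under its centre, axes as the panel's
- stop_face (a point): middle of the foot of the stop's working face, the 66 mm long face looking along +y (left), on the table; axes as the panel's
- thermos: red steel flask with black cap, 76x67x221 mm, a bystander; origin under its centre
- canister_brown: small square clear canister with a brown lid, 68x58x113 mm, a bystander; origin under its centre
- jelly_cup: white jelly cup, 46x57x36 mm, a bystander; origin under its centre
- red_pen: dark red felt pen lying along its x, 140x11x12 mm, a bystander; origin under its centre
- mug: white mug, 78x110x97 mm, a bystander; origin under its centre
- label_roll: roll of blank labels, 55x55x25 mm, a bystander; origin under its centre
Mind the look-alikes: they are no part of the job. What is meant by the stop is not green, and is the larger of those in its own colour.

How it is judged:
By the outcome, as a careful person would: the job done as asked, in the order asked, and still so for the second after the job is handed in, with the robot touching nothing.
It also fails if it takes over 64 s, if anything falls off the work surface, if the arm or the gripper's body presses on something with over 40 N, if the wrist force passes 120 N, or if a joint passes its speed limit or range.

### The arm

A 6-joint arm with a two-finger parallel gripper is mounted at the origin on a cart in front of the work surface, level with it; the furniture and walls round the work are solid. World frame = base frame: x ahead of the robot, y to its left, z up, the work surface at z = 0. Lengths are in m, angles in rad, forces in N, time in s.
With the tool pointing down it reaches from about 0.275 to 0.85 m from the base axis. Payload 5.2 kg.
Tool frame: the origin (TCP) lies on the centre line of the jaws, within the pads' length; the fingertips stand 17 mm ahead of it and the grasp point (between the pads) lies 2 mm behind it; z points along the fingers, y is the line along which they close (so a half turn about z gives the same grasp; the last joint's range is limited). The gripper opens to 85 mm and grips with 20 to 120 N. Pads are 22 mm wide; open, the fingers measure 114 mm over their backs; the gripper's body (76 mm by 85 mm) begins 54 mm behind the grasp point. The pads swing forward as they close: fully open they stand 13 mm farther back than shut.
Start: joints at [-1.44, 0.259, 1.535, -0, 1.348, -0.203], TCP at [0.18, -0.52, 0.248] pointing down, gripper open.
Joint ranges: [-3.14, 3.14], [-0.91, 2.08], [0.19, 2.58], [-1.22, 4.36], [0.22, 2.71], [-3.12, 3.12]. Speed limits (rad/s): [2.57, 2.57, 3.14, 3.14, 3.14, 3.14].

### API

Orientations are given as a unit quaternion [x, y, z, w].
In Python, from plant import telemetry, get_image, camera_model, job gives the robot as it stands.
- The arm moves only by the shell command python3 -m creep 'ROWS' [OPENING] [FORCE]. ROWS is a JSON object of lists of equal length, an entry for each row: "travel": the shift along the tool's x, y, z each as a share of 15 cm, from -1 to 1, a list of three; "rotation": the turn, a rotation vector about the tool's x, y, z each as a share of 180 degrees, from -1 to 1, a list of three. In form: {"travel": [[tx, ty, tz], ...], "rotation": [[ax, ay, az], ...]}. A call has 1 to 10 rows; each row is the pose to reach, as a shift and turn from the pose commanded when the call began, along the tool's axes at that moment, turning the shorter way round; what a row does not reach only later rows make up. A row lasts 1/10 s, in which the tool goes at most 50 mm and 8.59 degrees, less where a joint would pass 70% of its speed; a pose out of reach is approached as far as the arm can. A call with a number of a shift or a turn outside -1 to 1 is refused whole. A call with a gripper value outside its range is refused whole. OPENING is the opening, from -1 (shut) to 1 (fully open), set as the call begins (- or left out, the last holds). The fingers move at their own pace and stop on an object; FORCE is the grip in N (left out, the last holds). Time passes only in rows, so rows that repeat a pose let the fingers close. It gives the time, the measured TCP pose, the force, the opening and the grip force at its end, in the units of the state.
- telemetry.get_obs(): the state, without advancing time (a new reading comes with each control period).
- get_image(name): name is "side" or "top" or "wrist"; returns the picture (384x512x3 uint8, red, green, blue); there is no depth.
- camera_model(name): a dict with "camera_matrix" (3x3 intrinsics, pixels), "extrinsics" (4x4, takes a point from camera to world coordinates). Camera axes: x right, y down, z forward; pixel columns grow to the right and rows downward; lengths in m; the calibration is good to about 2 mm. A picture is of the moment at which its call begins: read the wrist's pose just before it. camera_model takes no time and is no camera call; for the wrist camera it gives the pose at the moment of the call.
- job.finish_job(): hands the job in; it is judged then, once.
The state is a dict: "time_s": time; "joints": joint angles; "dq": joint speeds; "joint_efforts": joint torques, N m; "position": TCP position; "tool_rot": TCP orientation; "contact_force": force on the tool from outside, world axes, zero at the start; "moment": the same for the moment, N m; "width": opening from 0.0 (shut) to 1.0 (fully open); "grip_force": force on a finger pad.
Only numpy, scipy, OpenCV 4.12 (cv2) and the standard library are available. Lean on these libraries where they do the work, as an engineer would, in place of code of your own. Each camera call takes 0.05 s, during which the arm holds its last target. There are 200 camera calls.

## Working session

There is one attempt and no reset: what is moved stays moved. The work goes in short steps, Python scripts to look and compute and a shell command to move; the robot and the scene stay as the last step left them, time stands still between calls to the robot, and variables do not carry over. Pictures are saved under pics/ and viewed, at most 12 in all, crops included, and the job is handed in when it is done.

```bash
mkdir -p pics; ls
python3 - <<'E'
from plant import telemetry,get_image,camera_model
import cv2,numpy as np
for n in("top","side"):
    cv2.imwrite(f"pics/{n}0.png",cv2.resize(get_image(n)[:,:,::-1],(800,600),interpolation=cv2.INTER_CUBIC))
    m=camera_model(n);print(n,np.round(m["camera_matrix"],1).tolist(),np.round(m["extrinsics"],3).tolist())
o=telemetry.get_obs();print(o)
E
```

```text
pics
top [[387.8, 0.0, 250.5], [0.0, 387.8, 192.6], [0.0, 0.0, 1.0]] [[-0.018, -0.993, 0.114, 0.418], [-1.0, 0.019, 0.01, 0.028], [-0.012, -0.114, -0.993, 1.291], [0.0, 0.0, 0.0, 1.0]]
side [[366.2, 0.0, 252.5], [0.0, 366.2, 193.4], [0.0, 0.0, 1.0]] [[0.998, -0.026, 0.057, 0.485], [-0.061, -0.627, 0.776, -0.771], [0.016, -0.778, -0.628, 0.703], [0.0, 0.0, 0.0, 1.0]]
{'time_s': 0.1, 'joints': array([-1.43977046e+00,  2.59276129e-01,  1.53594900e+00, -1.70953655e-06,
        1.34800775e+00, -2.02799140e-01]), 'dq': array([ 0.00094351,  0.00062131, -0.00284042,  0.00079623, -0.0002289 ,
        0.00029936]), 'joint_efforts': array([ 4.03230224e-03, -4.46966887e+01, -2.91249669e+01, -6.85379996e-05,
        6.25457746e-03, -3.18880474e-06]), 'position': array([ 0.18017648, -0.51918842,  0.24756446]), 'tool_rot': array([ 9.86102055e-01,  1.66138691e-01,  2.85918452e-05, -8.19615349e-04]), 'contact_force': array([-0.48886321, -0.48138495,  0.58462862]), 'moment': array([ 0.04613382,  0.02863106, -0.05325902]), 'grip_force': 0.0, 'width': 1.0010741483908117}
```

View pics/top0.png

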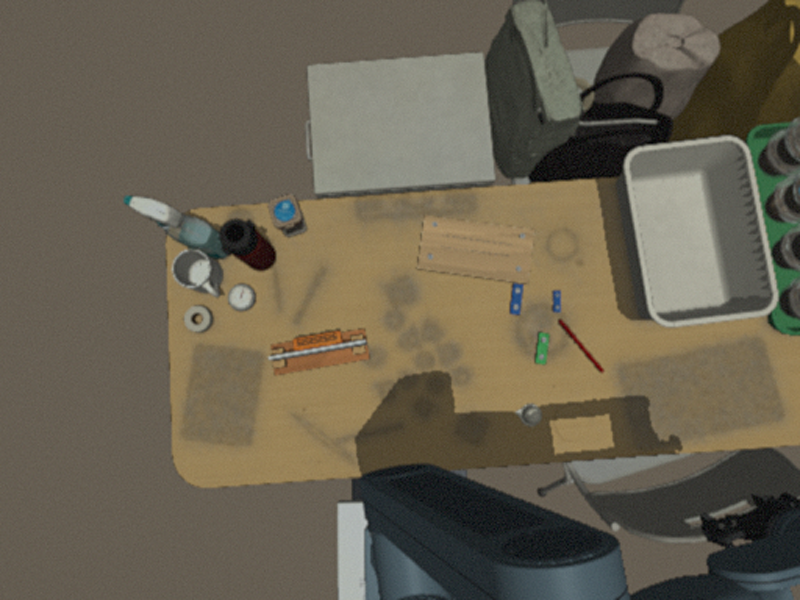

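View pics/side0.png

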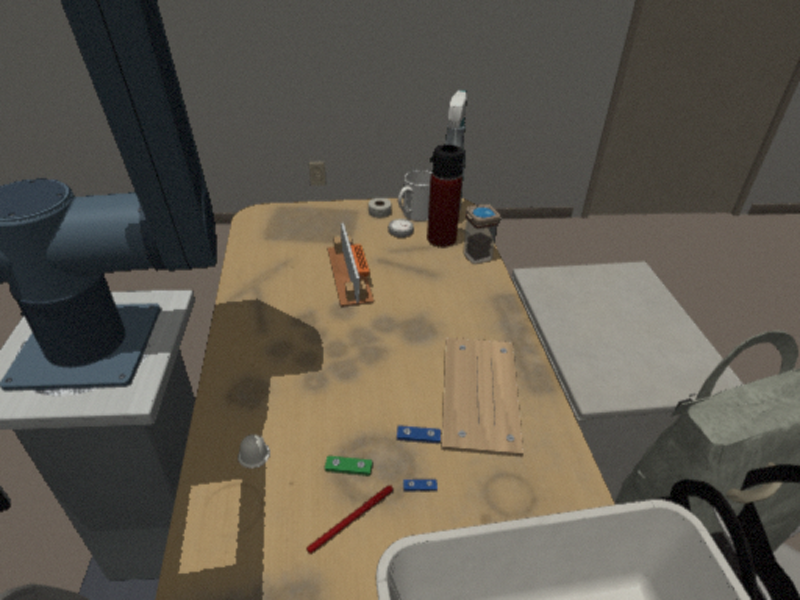

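The top picture (800x600 scale) shows the straightedge in its stand at about (318,350) with the rib on the far side. The panel is at (475,250), the larger blue bar touching the panel's near edge at (517,298), the small blue bar at (557,301) and the green bar at (542,348). Stop candidates are blue (517,298), blue (557,301) and green (542,348), and I choose (517,298). The orange rib at (318,338) is the only one.

```bash
cat > h.py <<'E'
from plant import telemetry,get_image,camera_model
import cv2,numpy as np
from scipy.spatial.transform import Rotation as R
def ray(m,u,v):
    E=np.array(m["extrinsics"]);d=E[:3,:3]@np.linalg.solve(np.array(m["camera_matrix"]),[u,v,1]);return E[:3,3],d
def onz(m,u,v,z=0.):
    c,d=ray(m,u,v);return c+d*(z-c[2])/d[2]
def tri(*obs):  # obs: (m,u,v)
    A=np.zeros((3,3));b=np.zeros(3)
    for m,u,v in obs:
        c,d=ray(m,u,v);d=d/np.linalg.norm(d);P=np.eye(3)-np.outer(d,d);A+=P;b+=P@c
    return np.linalg.solve(A,b)
def proj(m,p):
    E=np.linalg.inv(m["extrinsics"]);q=np.array(m["camera_matrix"])@(E[:3,:3]@p+E[:3,3]);return q[:2]/q[2]
def plan(p,Rt,frm=None):
    """shares from commanded pose frm=(p,R) (default measured) to target"""
    if frm is None:
        o=telemetry.get_obs();frm=(o["position"],R.from_quat(o["tool_rot"]))
    t=frm[1].inv().apply(np.array(p)-frm[0])/.15; r=(frm[1].inv()*Rt).as_rotvec()/np.pi
    print("travel",np.round(t,4).tolist(),"rot",np.round(r,4).tolist())
def down(yaw): # closing axis (tool y) heading at yaw+90deg; tool x at yaw
    return R.from_euler("z",yaw,degrees=True)*R.from_euler("x",180,degrees=True)
E
python3 - <<'E'
from h import *
s=512/800
T=camera_model("top");S=camera_model("side")
def p(n,u,v,z): print(n,np.round(onz(T,u*s,v*s,z),3))
p("edgeL",270,357,.068);p("edgeR",367,342,.068)
p("panel nl",417,268,.01);p("nr",530,282,.01);p("fl",425,217,.01);p("fr",534,232,.01)
p("stop t",519,284,.01);p("stop b",515,313,.01)
p("jelly",241,297,.036);p("small",557,301,.01);p("green",542,348,.01);p("pen",580,345,.01)
print("edge tri",tri((T,270*s,357*s),(S,344*s,226*s)),tri((T,367*s,342*s),(S,357*s,302*s)))
print("panel nr tri",tri((T,530*s,282*s),(S,442*s,448*s)))
o=telemetry.get_obs();m=camera_model("wrist")
print(R.from_quat(o["tool_rot"]).as_matrix().round(3),np.array(m["extrinsics"]).round(3).tolist(),np.array(m["camera_matrix"]).round(0).tolist())
# camera offset in the tool frame
Rt=R.from_quat(o["tool_rot"]);E=np.array(m["extrinsics"]);print(Rt.inv().apply(E[:3,3]-o["position"]),(Rt.inv().as_matrix()@E[:3,:3]).round(2))
yaw=-0
plan([.47,-.1,.33],down(-8))
E
```

```text
edgeL [0.451 0.287 0.068]
edgeR [0.477 0.091 0.068]
panel nl [ 0.636 -0.015  0.01 ]
nr [ 0.601 -0.255  0.01 ]
fl [ 0.747 -0.035  0.01 ]
fr [ 0.71  -0.268  0.01 ]
stop t [ 0.597 -0.232  0.01 ]
stop b [ 0.535 -0.22   0.01 ]
jelly [0.578 0.355 0.036]
small [ 0.559 -0.31   0.01 ]
green [ 0.461 -0.274  0.01 ]
pen [ 0.465 -0.354  0.01 ]
edge tri [0.45103665 0.28876356 0.05926138] [0.47797125 0.09398977 0.00653775]
panel nr tri [ 0.59950369 -0.25548942  0.00762584]
[[ 0.945  0.328 -0.   ]
 [ 0.328 -0.945  0.002]
 [ 0.    -0.002 -1.   ]] [[0.328, -0.896, -0.299, 0.256], [-0.945, -0.312, -0.1, -0.491], [-0.004, 0.315, -0.949, 0.374], [0.0, 0.0, 0.0, 1.0]] [[281.0, 0.0, 251.0], [0.0, 281.0, 190.0], [0.0, 0.0, 1.0]]
[ 0.0809719  -0.00160654 -0.12684618] [[ 0.   -0.95 -0.32]
 [ 1.    0.   -0.  ]
 [ 0.   -0.32  0.95]]
travel [2.7413, -2.0081, -0.5454] rot [-0.0005, 0.0, 0.1507]
```

Run:
```python
from h import *
plan([.55,-.14,.22],down(82))
```

```text
travel [3.1576, -1.5802, 0.1873] rot [-0.0004, -0.0004, -0.3493]
```

```bash
python3 -m creep '{"travel":[[1,-0.52,0.06],[1,-0.52,0.06],[1,-0.52,0.06],[1,-0.52,0.06],[1,-0.52,0.06]],"rotation":[[0,0,0],[0,0,0],[0,0,0],[0,0,0],[0,0,0]]}'
python3 -m creep '{"travel":[[1,-0.52,0.06],[1,-0.52,0.06],[1,-0.52,0.06],[1,-0.52,0.06],[1,-0.52,0.06]],"rotation":[[0,0,0],[0,0,0],[0,0,0],[0,0,0],[0,0,0]]}'
python3 -m creep '{"travel":[[1,-0.54,0.06],[1,-0.54,0.06],[1,-0.54,0.06],[1,-0.54,0.06],[1,-0.54,0.06],[1,-0.54,0.06],[1,-0.54,0.06],[1,-0.54,0.06],[1,-0.54,0.06],[1,-0.54,0.06]],"rotation":[[0,0,-0.35],[0,0,-0.35],[0,0,-0.35],[0,0,-0.35],[0,0,-0.35],[0,0,-0.35],[0,0,-0.35],[0,0,-0.35],[0,0,-0.35],[0,0,-0.35]]}'
python3 - <<'E'
from h import *
import pickle
m=camera_model("wrist");im=get_image("wrist")
pickle.dump((m,im),open("w1.pkl","wb"))
cv2.imwrite("pics/w1.png",cv2.resize(im[:,:,::-1],(800,600),interpolation=cv2.INTER_CUBIC))
o=telemetry.get_obs();print(o["position"],o["joints"])
E
```

```text
time_s: 0.6
position: [0.298, -0.3941, 0.2389]
tool_rot: [0.986, 0.168, 0.0, -0.001]
contact_force: [-0.2, -0.2, -0.6]
width: 0.998
grip_force: 0.0
time_s: 1.1
position: [0.4136, -0.2727, 0.23]
tool_rot: [0.986, 0.168, -0.0, -0.0]
contact_force: [-0.0, -1.2, 0.0]
width: 1.001
grip_force: 0.0
time_s: 2.1
position: [0.5274, -0.1498, 0.2212]
tool_rot: [0.755, 0.656, -0.0, 0.0]
contact_force: [-0.1, 0.7, 0.2]
width: 1.003
grip_force: 0.0
[ 0.52743778 -0.14950322  0.22120931] [-4.79503009e-01  2.75186998e-01  1.58078035e+00 -3.57383108e-04
  1.28576629e+00 -3.39200674e-01]
```

View pics/w1.png

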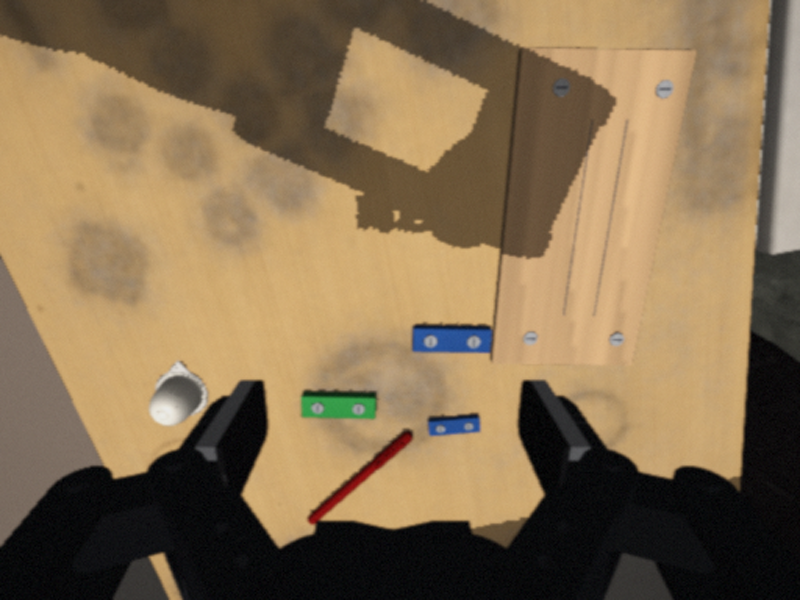

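Wrist view: the panel's near edge runs from (519,48) to (493,363). The larger blue stop is at (452,338) with its working face along row ~325, the small blue bar is at (454,425) and the green at (338,405), which confirms the choice. Now I'll fit the edges at subpixel precision.

```bash
cat >> h.py <<'E'
def fitline(im,a,b,w=5,n=40,ch=None,sign=0,trim=.05):
    """subpixel edge points near segment a-b (small-image px); returns line pts (a',b') ; sign of gradient along left normal"""
    g=im.astype(float).mean(2) if ch is None else im.astype(float)@np.array(ch,float)
    g=cv2.GaussianBlur(g,(0,0),.7)
    a,b=np.array(a,float),np.array(b,float);d=(b-a)/np.linalg.norm(b-a);nn=np.array([-d[1],d[0]])
    t=np.linspace(trim,1-trim,n);s=np.arange(-w,w+.01,.2)
    P=a+t[:,None,None]*(b-a)+s[None,:,None]*nn
    v=cv2.remap(g.astype(np.float32),P[...,0].astype(np.float32),P[...,1].astype(np.float32),cv2.INTER_LINEAR)
    gr=np.gradient(v,axis=1);gr=np.abs(gr) if sign==0 else np.clip(sign*gr,0,None)
    k=gr.argmax(1);o=s[k];L=np.linalg.norm(b-a)*t
    for _ in range(4):
        c=np.polyfit(L,o,1);r=o-np.polyval(c,L);keep=abs(r)<max(2*np.median(abs(r)),.3);L,o=L[keep],o[keep]
    f=lambda x:a+d*x+nn*np.polyval(c,x)
    return f(0),f(np.linalg.norm(b-a)),len(o),r.std()
E
python3 - <<'E'
from h import *
import pickle
m,im=pickle.load(open("w1.pkl","rb"));s=.64
for sg,z in((1,0),(-1,.01),(1,.01),(-1,0)):
    a,b,n,e=fitline(im,(513*s,120*s),(495.5*s,340*s),5,60,sign=sg)
    A,B=onz(m,*a,z),onz(m,*b,z);d=A-B;print("panel",sg,z,A.round(4),B.round(4),np.degrees(np.arctan2(d[1],d[0])).round(2),n,round(e,2))
for ch in((1,0,-1),):
  for sg,z in((1,0),(1,.01),(-1,.0),(-1,.01)):
    a,b,n,e=fitline(im,(414*s,325*s),(488*s,325*s),5,40,ch=ch,sign=sg)
    A,B=onz(m,*a,z),onz(m,*b,z);d=B-A;print("stop",sg,z,A.round(4),B.round(4),np.degrees(np.arctan2(d[1],d[0])).round(2),n,round(e,2))
g=im.astype(int)
print(g[200,310:332].tolist());print(g[200:222,290].tolist())
E
```

```text
panel 1 0 [ 0.627  -0.0586  0.    ] [ 0.5999 -0.2329  0.    ] 81.14 37 0.16
panel -1 0.01 [ 0.6278 -0.0596  0.01  ] [ 0.6013 -0.2288  0.01  ] 81.1 47 0.18
panel 1 0.01 [ 0.6245 -0.0589  0.01  ] [ 0.5981 -0.2281  0.01  ] 81.14 37 0.16
panel -1 0 [ 0.6304 -0.0593  0.    ] [ 0.6031 -0.2336  0.    ] 81.1 47 0.18
stop 1 0 [ 0.5373 -0.2031  0.    ] [ 0.5994 -0.2121  0.    ] -8.3 28 0.09
stop 1 0.01 [ 0.5373 -0.1992  0.01  ] [ 0.5976 -0.208   0.01  ] -8.3 28 0.09
stop -1 0.0 [ 0.5364 -0.2098  0.    ] [ 0.599  -0.2179  0.    ] -7.39 25 0.32
stop -1 0.01 [ 0.5365 -0.2058  0.01  ] [ 0.5972 -0.2136  0.01  ] -7.39 25 0.32
[[214, 177, 119], [211, 173, 117], [212, 175, 118], [211, 175, 117], [208, 172, 115], [187, 152, 101], [142, 114, 76], [131, 104, 75], [171, 138, 100], [197, 161, 117], [199, 162, 118], [198, 161, 119], [195, 158, 116], [194, 159, 116], [194, 157, 116], [194, 156, 114], [197, 159, 114], [199, 161, 118], [197, 160, 116], [198, 160, 116], [198, 161, 118], [199, 160, 118]]
[[210, 173, 116], [209, 173, 116], [209, 170, 113], [210, 172, 116], [209, 174, 116], [208, 172, 115], [193, 158, 105], [129, 104, 70], [57, 50, 47], [18, 29, 47], [21, 42, 83], [38, 75, 137], [41, 85, 154], [45, 88, 158], [40, 84, 153], [42, 83, 154], [40, 81, 151], [41, 83, 152], [42, 83, 151], [41, 84, 151], [40, 82, 149], [38, 80, 148]]
```

Run:
```python
from h import *
plan([.464,.17,.22],down(97.5))
```

```text
travel [2.05, -0.7164, 0.0077] rot [-0.0001, 0.0001, -0.0863]
```

```bash
python3 -m creep '{"travel":[[1,-0.35,0],[1,-0.35,0],[1,-0.35,0],[1,-0.35,0],[1,-0.35,0]],"rotation":[[0,0,0],[0,0,0],[0,0,0],[0,0,0],[0,0,0]]}'
python3 -m creep '{"travel":[[1,-0.36,0],[1,-0.36,0],[1,-0.36,0],[1,-0.36,0],[1,-0.36,0],[1,-0.36,0],[1,-0.36,0],[1,-0.36,0]],"rotation":[[0,0,-0.086],[0,0,-0.086],[0,0,-0.086],[0,0,-0.086],[0,0,-0.086],[0,0,-0.086],[0,0,-0.086],[0,0,-0.086]]}'
python3 - <<'E'
from h import *
import pickle
m=camera_model("wrist");im=get_image("wrist");o=telemetry.get_obs()
pickle.dump((m,im),open("w2.pkl","wb"))
cv2.imwrite("pics/w2.png",cv2.resize(im[:,:,::-1],(800,600),interpolation=cv2.INTER_CUBIC))
print(o["position"],o["joints"])
E
python3 -m creep '{"travel":[[-0.2,0,0.5],[-0.2,0,0.5],[-0.2,0,0.5],[-0.2,0,0.5],[-0.2,0,0.5]],"rotation":[[0,0,0],[0,0,0],[0,0,0],[0,0,0],[0,0,0]]}'
python3 - <<'E'
from h import *
import pickle
m=camera_model("wrist");im=get_image("wrist")
pickle.dump((m,im),open("w3.pkl","wb"))
cv2.imwrite("pics/w3.png",cv2.resize(im[:,:,::-1],(800,600),interpolation=cv2.INTER_CUBIC))
E
```

```text
time_s: 2.65
position: [0.496, 0.0086, 0.2216]
tool_rot: [0.753, 0.658, 0.0, 0.0]
contact_force: [0.9, -0.6, 0.6]
width: 0.995
grip_force: 0.0
time_s: 3.45
position: [0.464, 0.1619, 0.2213]
tool_rot: [0.66, 0.752, -0.0, 0.0]
contact_force: [-1.1, 0.1, -0.4]
width: 0.998
grip_force: 0.0
[0.46387635 0.16209613 0.22128453] [ 1.08904044e-01  1.74199816e-01  1.71247389e+00 -2.56983468e-04
  1.25492800e+00 -2.13667530e-02]
time_s: 4.0
position: [0.4687, 0.134, 0.148]
tool_rot: [0.659, 0.752, 0.001, 0.001]
contact_force: [0.8, -0.5, 0.4]
width: 1.001
grip_force: 0.0
```

View pics/w2.png

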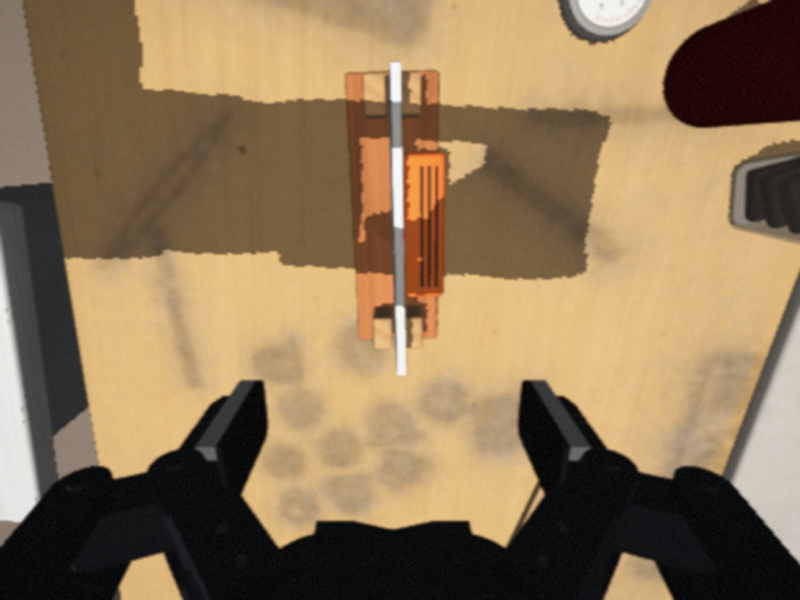

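View pics/w3.png

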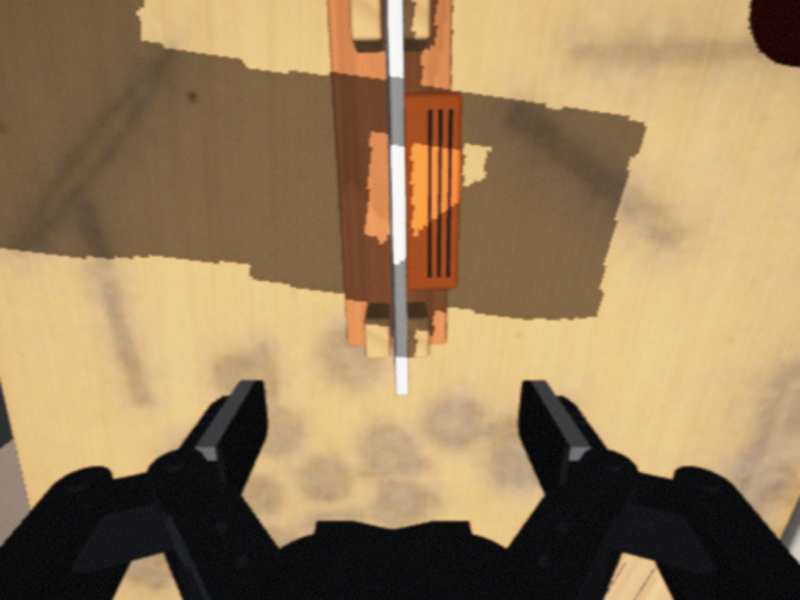

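Both wrist views show the bright top edge of the plate with its right end at (402,375) and (402,394), and the orange rib on the far side at x 405-445 and 405-462. The stand lies under the plate.

Run:
```python
from h import *
import pickle
m2,_=pickle.load(open("w2.pkl","rb"));m3,_=pickle.load(open("w3.pkl","rb"));s=.64
T=lambda a,b:tri((m2,a[0]*s,a[1]*s),(m3,b[0]*s,b[1]*s)).round(4)
print("end",T((401.5,375),(402,394)))
print("rib fl",T((445,153),(462,95)),"rib fr",T((443,293),(457,288)))
print("rib fl2", onz(m2,445*s,153*s,.045),onz(m2,443*s,293*s,.045))
E1=onz(m2,401.5*s,375*s,.068);E2=onz(m2,395.5*s,62.5*s,.068);d=E2-E1
print(E1,E2,np.linalg.norm(d),np.degrees(np.arctan2(d[1],d[0])),(E1+E2)/2)
F=onz(m3,402*s,394*s,.068);print(F)
```

```text
end [0.4792 0.0933 0.0667]
rib fl [0.4887 0.2472 0.0333] rib fr [0.5046 0.1466 0.0308]
rib fl2 [0.48720301 0.24707689 0.045     ] [0.50192277 0.15161998 0.045     ]
[0.47902578 0.09401113 0.068     ] [0.44832468 0.29166927 0.068     ] 0.20002824014544068 98.82887296340884 [0.46367523 0.1928402  0.068     ]
[0.47901739 0.09408225 0.068     ]
```

Run:
```python
from h import *
plan([.4637,.1928,.115],down(98.8))
```

```text
travel [0.3921, 0.0181, 0.221] rot [0.0011, 0.0001, -0.0066]
```

```bash
python3 -m creep '{"travel":[[0.392,0.018,0.1],[0.392,0.018,0.22],[0.392,0.018,0.22],[0.392,0.018,0.22],[0.392,0.018,0.22]],"rotation":[[0,0,-0.0066],[0,0,-0.0066],[0,0,-0.0066],[0,0,-0.0066],[0,0,-0.0066]]}'
python3 -c "
from h import *
plan([.4637,.1928,.067],down(98.8))"
```

```text
time_s: 4.55
position: [0.4632, 0.1922, 0.1147]
tool_rot: [0.651, 0.759, 0.001, 0.001]
contact_force: [0.8, 0.8, -0.0]
width: 0.998
grip_force: 0.0
travel [0.0037, 0.0031, 0.3181] rot [0.0008, 0.0001, -0.0]
```

```bash
python3 -m creep '{"travel":[[0.004,0.003,0.15],[0.004,0.003,0.32],[0.004,0.003,0.32],[0.004,0.003,0.32]],"rotation":[[0,0,0],[0,0,0],[0,0,0],[0,0,0]]}'
python3 -m creep '{"travel":[[0,0,0],[0,0,0],[0,0,0],[0,0,0],[0,0,0],[0,0,0],[0,0,0],[0,0,0]],"rotation":[[0,0,0],[0,0,0],[0,0,0],[0,0,0],[0,0,0],[0,0,0],[0,0,0],[0,0,0]]}' -1 60
```

```text
time_s: 4.95
position: [0.463, 0.1925, 0.0661]
tool_rot: [0.651, 0.759, 0.0, 0.0]
contact_force: [0.3, 0.3, 0.6]
width: 0.999
grip_force: 0.0
time_s: 5.75
position: [0.4625, 0.1931, 0.0656]
tool_rot: [0.651, 0.759, 0.0, 0.0]
contact_force: [-1.9, -0.5, 6.2]
width: 0.057
grip_force: 60.5
```

```bash
python3 -m creep '{"travel":[[0,0,-0.1],[0,0,-0.3],[0,0,-0.5],[0,0,-0.67],[0,0,-0.67],[0,0,-0.67]],"rotation":[[0,0,0],[0,0,0],[0,0,0],[0,0,0],[0,0,0],[0,0,0]]}'
cat >> h.py <<'E'
def tilt(yaw,t): return down(yaw)*R.from_euler("x",-t,degrees=True)
E
python3 -c "
from h import *
plan([.5358,-.0706,.166],down(81.1))
plan([.5358,-.0706,.12],tilt(81.1,60),(np.array([.5358,-.0706,.166]),down(81.1)))"
```

```text
time_s: 6.35
position: [0.4623, 0.193, 0.1653]
tool_rot: [0.651, 0.759, -0.0, -0.0]
contact_force: [0.2, -0.3, -2.8]
width: 0.055
grip_force: 59.6
travel [-1.8115, 0.2157, -0.0049] rot [-0.0, 0.0, 0.0983]
travel [0.0, -0.0, 0.3067] rot [-0.3333, 0.0, 0.0]
```

```bash
python3 -m creep '{"travel":[[-0.3,0.036,0],[-0.6,0.072,0],[-0.9,0.108,0],[-0.9,0.108,0]],"rotation":[[0,0,0],[0,0,0],[0,0,0],[0,0,0]]}'
python3 -m creep '{"travel":[[-0.3,0.036,0],[-0.6,0.072,0],[-0.91,0.108,0],[-0.91,0.108,0],[-0.91,0.108,0]],"rotation":[[0,0,0.03],[0,0,0.06],[0,0,0.0983],[0,0,0.0983],[0,0,0.0983]]}'
python3 -m creep '{"travel":[[0,0,0],[0,0,0],[0,0,0],[0,0,0],[0,0,0],[0,0,0],[0,0,0],[0,0,0],[0,0,0],[0,0,0]],"rotation":[[-0.04,0,0],[-0.08,0,0],[-0.12,0,0],[-0.16,0,0],[-0.2,0,0],[-0.24,0,0],[-0.28,0,0],[-0.3333,0,0],[-0.3333,0,0],[-0.3333,0,0]]}'
python3 - <<'E'
from h import *
plan([.5358,-.0706,.04],tilt(81.1,60))
im=get_image("side")[180:330,170:370]
cv2.imwrite("pics/s1.png",cv2.resize(im[:,:,::-1],(800,600),interpolation=cv2.INTER_CUBIC))
print(telemetry.get_obs()["joints"].round(2))
E
```

```text
time_s: 6.75
position: [0.4999, 0.0573, 0.1637]
tool_rot: [0.653, 0.758, -0.001, -0.0]
contact_force: [-0.3, 0.9, -2.8]
width: 0.05
grip_force: 59.4
time_s: 7.25
position: [0.535, -0.0707, 0.1636]
tool_rot: [0.76, 0.649, -0.001, -0.002]
contact_force: [0.2, 0.4, -3.2]
width: 0.053
grip_force: 59.4
time_s: 8.25
position: [0.5387, -0.0454, 0.1611]
tool_rot: [0.688, 0.615, 0.284, 0.259]
contact_force: [0.3, 0.7, -3.2]
width: 0.052
grip_force: 59.8
travel [-0.2263, -0.5648, 0.5565] rot [-0.084, -0.0324, -0.0039]
[-0.52  0.08  2.33  1.54  0.35 -1.81]
```

View pics/s1.png

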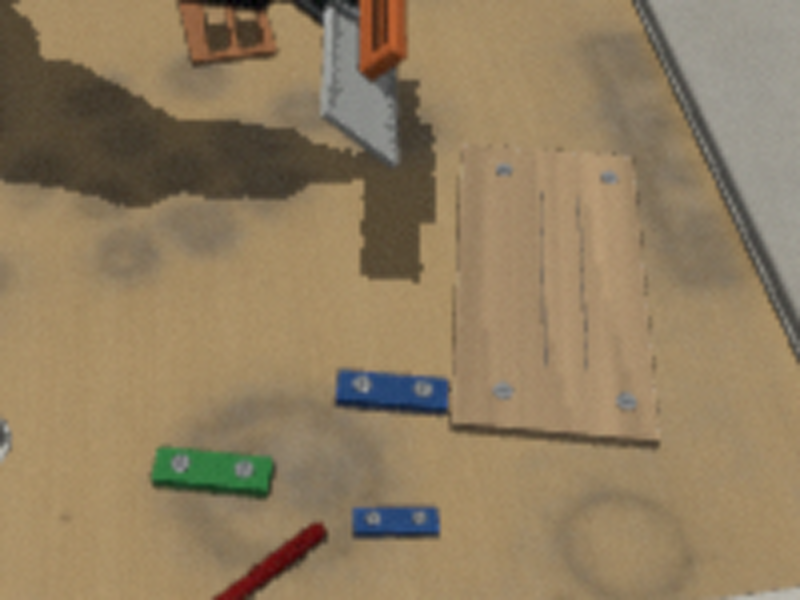

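The side crop shows the stand empty and undisturbed at (225,30). The straightedge is tilted in the gripper at (360,90), rib on the upper side. The outward wrist tilt is limited to about 45°, so I'll use that and lower the plate gradually on the lower finger.

```bash
python3 -c "
from h import *
plan([.5455,-.072,.16],tilt(81.1,43))
o=telemetry.get_obs();print((tilt(81.1,0).inv()*R.from_quat(o['tool_rot'])).as_rotvec(degrees=True))"
```

```text
travel [-0.1729, 0.0537, 0.0381] rot [0.0106, -0.0325, 0.0013]
[-44.87354407   5.49862537  -2.42523591]
```

```bash
python3 -m creep '{"travel":[[0,0,0],[0,0,0],[0,0,0],[0,0,0],[0,0,0]],"rotation":[[0.05,0,0],[0.0944,0,0],[0.0944,0,0],[0.0944,0,0],[0.0944,0,0]]}'
python3 -c "
from h import *
plan([.5455,-.072,.16],tilt(81.1,43))
o=telemetry.get_obs();print(o['joints'].round(2),(tilt(81.1,0).inv()*R.from_quat(o['tool_rot'])).as_rotvec(degrees=True))"
```

```text
time_s: 8.8
position: [0.539, -0.0448, 0.161]
tool_rot: [0.719, 0.65, 0.192, 0.155]
contact_force: [0.4, 0.2, -2.7]
width: 0.054
grip_force: 59.7
travel [-0.1773, 0.0544, 0.0215] rot [-0.0826, -0.0332, 0.0054]
[-0.44  0.1   2.09  0.45  0.55 -0.67] [-28.08721539   5.25064245  -3.11210773]
```

```bash
python3 -c "
from h import *
plan([.475,-.05,.17],down(81.1))"
```

```text
travel [-0.0645, -0.341, -0.2575] rot [0.156, -0.0292, 0.0173]
```

```bash
python3 -m creep '{"travel":[[-0.0645,-0.341,-0.2575],[-0.0645,-0.341,-0.2575],[-0.0645,-0.341,-0.2575],[-0.0645,-0.341,-0.2575],[-0.0645,-0.341,-0.2575],[-0.0645,-0.341,-0.2575]],"rotation":[[0.156,-0.0292,0.0173],[0.156,-0.0292,0.0173],[0.156,-0.0292,0.0173],[0.156,-0.0292,0.0173],[0.156,-0.0292,0.0173],[0.156,-0.0292,0.0173]]}'
python3 -m creep '{"travel":[[0,0,0],[0,0,0],[0,0,0],[0,0,0],[0,0,0],[0,0,0],[0,0,0],[0,0,0],[0,0,0],[0,0,0]],"rotation":[[0,0,0.46],[0,0,0.46],[0,0,0.46],[0,0,0.46],[0,0,0.46],[0,0,0.46],[0,0,0.46],[0,0,0.46],[0,0,0.46],[0,0,0.46]]}'
python3 -m creep '{"travel":[[0,0,0],[0,0,0],[0,0,0],[0,0,0],[0,0,0],[0,0,0],[0,0,0],[0,0,0],[0,0,0],[0,0,0]],"rotation":[[0,0,0.46],[0,0,0.46],[0,0,0.46],[0,0,0.46],[0,0,0.46],[0,0,0.46],[0,0,0.46],[0,0,0.46],[0,0,0.46],[0,0,0.46]]}'
python3 -c "
from h import *
plan([.475,-.05,.12],tilt(-85,55))
plan([.475,-.05,.12],tilt(-85,25))
o=telemetry.get_obs();print(o['joints'].round(2),(tilt(-85,0).inv()*R.from_quat(o['tool_rot'])).as_rotvec(degrees=True))"
```

```text
time_s: 9.4
position: [0.4759, -0.0502, 0.1698]
tool_rot: [0.759, 0.651, 0.002, 0.002]
contact_force: [1.1, -0.7, -3.5]
width: 0.054
grip_force: 59.8
time_s: 10.4
position: [0.4752, -0.0508, 0.1704]
tool_rot: [1.0, -0.018, 0.003, -0.0]
contact_force: [0.2, -0.5, -2.6]
width: 0.055
grip_force: 59.8
time_s: 11.4
position: [0.4752, -0.0508, 0.1704]
tool_rot: [0.738, -0.675, 0.003, -0.002]
contact_force: [0.3, -0.6, -1.6]
width: 0.053
grip_force: 59.8
travel [-0.0055, 0.0034, 0.336] rot [-0.3078, -0.0006, 0.0008]
travel [-0.0055, 0.0034, 0.336] rot [-0.1411, -0.0004, 0.0009]
[-0.34  0.2   1.82  0.    1.12  2.71] [ 0.40005274  0.02772886 -0.16764707]
```

```bash
python3 -m creep '{"travel":[[0,0,0],[0,0,0],[0,0,0],[0,0,0],[0,0,0.1],[0,0,0.2],[0,0,0.3],[0,0,0.336],[0,0,0.336],[0,0,0.336]],"rotation":[[-0.04,0,0],[-0.08,0,0],[-0.12,0,0],[-0.16,0,0],[-0.2,0,0],[-0.24,0,0],[-0.28,0,0],[-0.3078,0,0],[-0.3078,0,0],[-0.3078,0,0]]}'
python3 -c "
from h import *
plan([.475,-.05,.042],tilt(-85,55))
o=telemetry.get_obs();print(o['joints'].round(2),(tilt(-85,0).inv()*R.from_quat(o['tool_rot'])).as_rotvec(degrees=True))"
```

```text
time_s: 12.4
position: [0.4767, -0.051, 0.1198]
tool_rot: [0.657, -0.596, -0.31, 0.341]
contact_force: [-0.6, -1.0, -1.4]
width: 0.054
grip_force: 60.0
travel [-0.008, -0.4182, 0.3071] rot [-0.0005, -0.0025, 0.0017]
[-0.18  0.85  1.23 -0.25  1.99  2.88] [-54.90326871   0.26727616  -0.49233481]
```

```bash
python3 -m creep '{"travel":[[0,-0.15,0.11],[0,-0.3,0.22],[0,-0.418,0.307],[0,-0.418,0.307],[0,-0.418,0.307]],"rotation":[[0,0,0],[0,0,0],[0,0,0],[0,0,0],[0,0,0]]}'
python3 -m creep '{"travel":[[0,-0.01,0.007],[0,-0.02,0.014],[0,-0.03,0.021],[0,-0.035,0.025],[0,-0.035,0.025]],"rotation":[[0,0,0],[0,0,0],[0,0,0],[0,0,0],[0,0,0]]}'
```

```text
time_s: 12.9
position: [0.4757, -0.0514, 0.0447]
tool_rot: [0.657, -0.597, -0.309, 0.341]
contact_force: [-0.3, 0.2, -1.8]
width: 0.056
grip_force: 60.1
time_s: 13.4
position: [0.4752, -0.0511, 0.036]
tool_rot: [0.657, -0.596, -0.31, 0.342]
contact_force: [1.0, 0.1, -2.2]
width: 0.055
grip_force: 60.1
```

```bash
python3 -m creep '{"travel":[[0,-0.006,0.004],[0,-0.012,0.008],[0,-0.012,0.008],[0,-0.012,0.008]],"rotation":[[0,0,0],[0,0,0],[0,0,0],[0,0,0]]}'
```

```text
time_s: 13.8
position: [0.4754, -0.0511, 0.0353]
tool_rot: [0.657, -0.596, -0.31, 0.342]
contact_force: [3.0, 1.9, 4.7]
width: 0.052
grip_force: 61.1
```

```bash
python3 -m creep '{"travel":[[0,0,0],[0,0,0],[0,0,0],[0,0,0],[0,0,0]],"rotation":[[0,0,0],[0,0,0],[0,0,0],[0,0,0],[0,0,0]]}' -0.48
python3 -m creep '{"travel":[[0,-0.02,-0.03],[0,-0.04,-0.06],[0,-0.06,-0.09],[0,-0.08,-0.12],[0,-0.1,-0.15],[0,-0.13,-0.19],[0,-0.17,-0.245],[0,-0.17,-0.245]],"rotation":[[0,0,0],[0,0,0],[0,0,0],[0,0,0],[0,0,0],[0,0,0],[0,0,0],[0,0,0]]}'
python3 - <<'E'
from h import *
im=get_image("side")[150:330,150:390]
cv2.imwrite("pics/s2.png",cv2.resize(im[:,:,::-1],(800,600),interpolation=cv2.INTER_CUBIC))
E
```

```text
time_s: 14.3
position: [0.4753, -0.0511, 0.0339]
tool_rot: [0.657, -0.596, -0.31, 0.342]
contact_force: [1.4, -0.3, -0.3]
width: 0.257
grip_force: 0.6
time_s: 15.1
position: [0.5209, -0.0467, 0.0339]
tool_rot: [0.657, -0.596, -0.31, 0.342]
contact_force: [-0.8, 0.1, -0.3]
width: 0.26
grip_force: 0.0
```

View pics/s2.png

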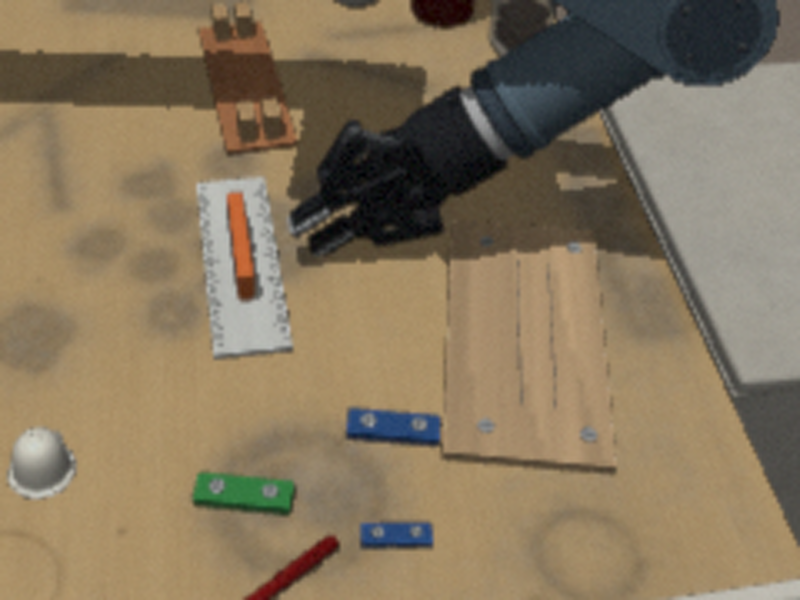

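The side crop shows the straightedge lying flat, rib up, at (245,265) with the gripper clear of it. All other things are in place.

```bash
python3 -m creep '{"travel":[[0,0.1,-0.3],[0,0.25,-0.5],[0,0.4,-0.6],[0,0.4,-0.6],[0,0.4,-0.6],[0,0.4,-0.6]],"rotation":[[0,0,0],[0,0,0],[0,0,0],[0,0,0],[0,0,0],[0,0,0]]}' 1
python3 -c "
from h import *
plan([.46,-.06,.17],down(-85))"
```

```text
time_s: 15.75
position: [0.5582, -0.043, 0.1339]
tool_rot: [0.656, -0.596, -0.311, 0.342]
contact_force: [0.3, -0.7, -0.9]
width: 0.999
grip_force: 0.0
travel [0.0497, 0.576, 0.4059] rot [0.3062, -0.0012, 0.0028]
```

```bash
python3 -m creep '{"travel":[[0,0,0],[0,0.1,0],[0.05,0.3,0.1],[0.05,0.4,0.2],[0.05,0.576,0.3],[0.05,0.576,0.406],[0.05,0.576,0.406],[0.05,0.576,0.406],[0.05,0.576,0.406],[0.05,0.576,0.406]],"rotation":[[0.306,0,0],[0.306,0,0],[0.306,0,0],[0.306,0,0],[0.306,0,0],[0.306,0,0],[0.306,0,0],[0.306,0,0],[0.306,0,0],[0.306,0,0]]}'
python3 - <<'E'
from h import *
import pickle
m=camera_model("wrist");im=get_image("wrist")
pickle.dump((m,im),open("w4.pkl","wb"))
cv2.imwrite("pics/w4.png",cv2.resize(im[:,:,::-1],(800,600),interpolation=cv2.INTER_CUBIC))
E
```

```text
time_s: 16.75
position: [0.4617, -0.0603, 0.1705]
tool_rot: [0.74, -0.672, -0.0, -0.0]
contact_force: [0.4, -0.2, -0.5]
width: 0.995
grip_force: 0.0
```

View pics/w4.png

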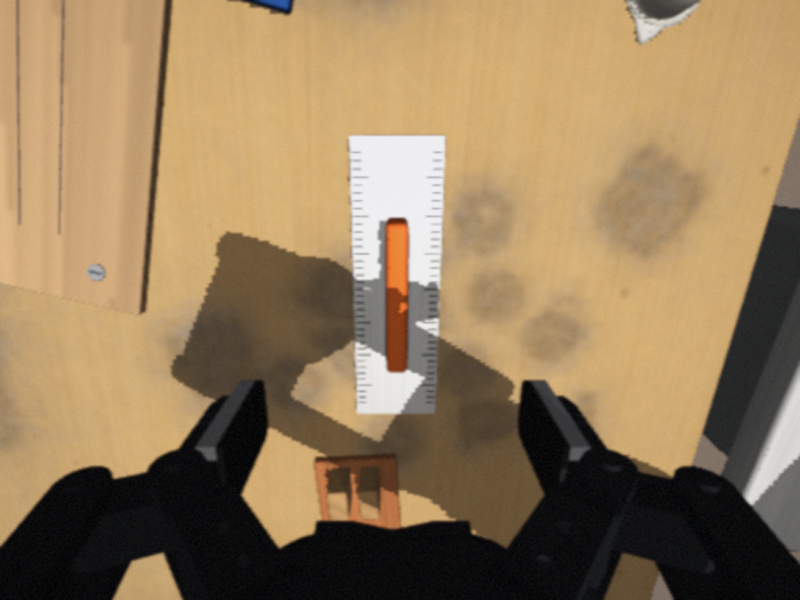

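Run:
```python
from h import *
import pickle
m,im=pickle.load(open("w4.pkl","rb"));s=.64
P=[onz(m,u*s,v*s,.006) for u,v in((349,136),(445,136),(434,414),(357,413))]
for i in range(4):print(P[i].round(4),np.linalg.norm(P[i]-P[i-1]).round(4))
c=sum(P)/4;d=(P[0]+P[1]-P[2]-P[3]);y=np.degrees(np.arctan2(d[1],d[0]));print("centre",c,"heading",y)
r=[onz(m,u*s,v*s,.036) for u,v in((398,218),(397,372))];print("rib",(r[0]+r[1])/2,np.linalg.norm(r[0]-r[1]))
plan([c[0],c[1],.09],down(y));plan([c[0],c[1],.031],down(y))
```

```text
[ 0.4963 -0.1447  0.006 ] 0.2
[ 0.4367 -0.1505  0.006 ] 0.0599
[0.4181 0.0495 0.006 ] 0.2009
[0.4771 0.0543 0.006 ] 0.0592
centre [ 0.45705373 -0.04784741  0.006     ] heading -84.57641437547379
rib [ 0.45680202 -0.05058357  0.036     ] 0.1021294484778793
travel [-0.0853, 0.0237, 0.5357] rot [-0.0, 0.0001, 0.0007]
travel [-0.0852, 0.0238, 0.929] rot [-0.0, 0.0001, 0.0007]
```

```bash
python3 -m creep '{"travel":[[-0.085,0.024,0.3],[-0.085,0.024,0.6],[-0.085,0.024,0.8],[-0.085,0.024,0.943],[-0.085,0.024,0.943],[-0.085,0.024,0.943]],"rotation":[[0,0,0.0007],[0,0,0.0007],[0,0,0.0007],[0,0,0.0007],[0,0,0.0007],[0,0,0.0007]]}'
python3 -m creep '{"travel":[[0,0,0],[0,0,0],[0,0,0],[0,0,0],[0,0,0],[0,0,0],[0,0,0],[0,0,0]],"rotation":[[0,0,0],[0,0,0],[0,0,0],[0,0,0],[0,0,0],[0,0,0],[0,0,0],[0,0,0]]}' -1 60
```

```text
time_s: 17.4
position: [0.4566, -0.0476, 0.0289]
tool_rot: [0.74, -0.673, -0.0, -0.0]
contact_force: [0.6, -0.9, -0.3]
width: 1.002
grip_force: 0.0
time_s: 18.2
position: [0.4567, -0.0479, 0.0301]
tool_rot: [0.74, -0.673, 0.001, -0.001]
contact_force: [0.3, -0.3, 6.1]
width: 0.146
grip_force: 59.4
```

```bash
python3 -m creep '{"travel":[[0,0,-0.06],[0,0,-0.13],[0,0,-0.13]],"rotation":[[0,0,0],[0,0,0],[0,0,0]]}'
python3 -c "
from h import *
plan([.5789,-.0955,.049],down(-98.9))"
```

```text
time_s: 18.5
position: [0.4569, -0.048, 0.0503]
tool_rot: [0.74, -0.673, 0.002, -0.001]
contact_force: [0.8, 0.6, -2.1]
width: 0.149
grip_force: 58.9
travel [0.3919, -0.7799, 0.0116] rot [-0.0012, -0.0002, 0.0795]
```

```bash
python3 -m creep '{"travel":[[0.1,-0.2,0],[0.2,-0.4,0],[0.3,-0.6,0],[0.392,-0.78,0],[0.392,-0.78,0],[0.392,-0.78,0]],"rotation":[[0,0,0.03],[0,0,0.06],[0,0,0.0795],[0,0,0.0795],[0,0,0.0795],[0,0,0.0795]]}'
python3 - <<'E'
from h import *
import pickle
m=camera_model("wrist");im=get_image("wrist")
pickle.dump((m,im),open("w5.pkl","wb"))
cv2.imwrite("pics/w5.png",cv2.resize(im[:,:,::-1],(800,600),interpolation=cv2.INTER_CUBIC))
plan([.5789,-.0955,.030],down(-98.9))
E
```

```text
time_s: 19.1
position: [0.5777, -0.0953, 0.0484]
tool_rot: [-0.65, 0.76, 0.0, 0.0]
contact_force: [-1.4, 0.7, -2.9]
width: 0.146
grip_force: 59.2
travel [0.0029, -0.0145, 0.122] rot [0.0003, 0.0003, -0.0]
```

View pics/w5.png

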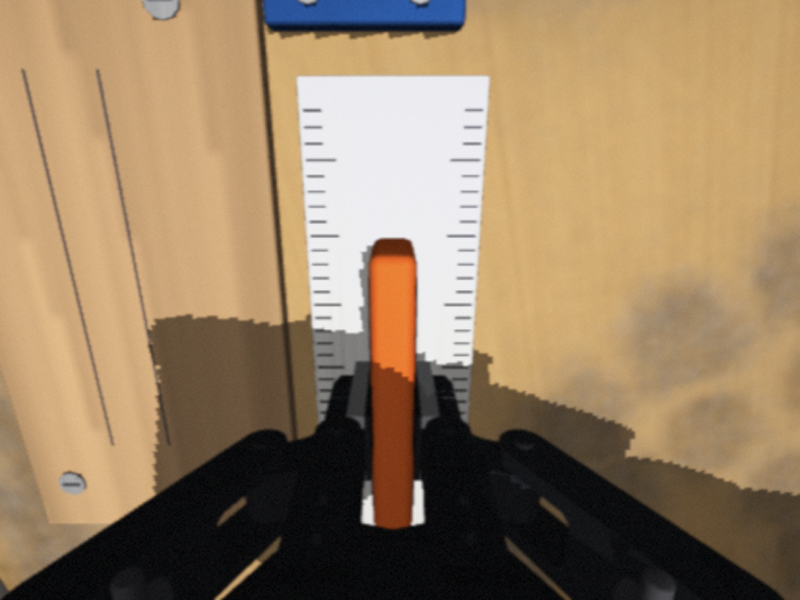

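The wrist view shows the plate held by the rib. Its far edge (298,77)-(318,370) is close to parallel to the panel edge (265,30)-(292,400), and its end at row 77 faces the stop's face at row ~30. I'll measure the gaps.

Run:
```python
from h import *
import pickle
m,im=pickle.load(open("w5.pkl","rb"));s=.64;z=.0243
q=[onz(m,*(np.array(p)*s),z) for p in((298,77),(489,77))]
print("end corners",q,np.linalg.norm(q[0]-q[1]))
a,b,n,e=fitline(im,(300*s,100*s),(317*s,340*s),4,50);A,B=onz(m,*a,z),onz(m,*b,z);d=A-B;print("plate edge",A,B,np.degrees(np.arctan2(d[1],d[0])),n,e)
for sg,zz in((1,.01),(-1,.01),(1,0),(-1,0)):
    a,b,n,e=fitline(im,(268*s,50*s),(285*s,300*s),4,50,sign=sg);C,D=onz(m,*a,zz),onz(m,*b,zz);d2=C-D
    nv=np.array([-(A-B)[1],(A-B)[0]])/np.linalg.norm((A-B)[:2]);print("panel",sg,zz,C,D,np.degrees(np.arctan2(d2[1],d2[0])).round(2),"gap",((C-A)[:2]@nv).round(4),((D-A)[:2]@nv).round(4),n,round(e,2))
for v,zz in((27,.01),(31,.0)):
    p1,p2=onz(m,290*s,v*s,zz),onz(m,440*s,v*s,zz);d=p2-p1;print("stop",p1,p2,np.degrees(np.arctan2(d[1],d[0])))
```

```text
end corners [array([ 0.59003364, -0.19933865,  0.0243    ]), array([ 0.53141414, -0.19016554,  0.0243    ])] 0.059332889641895856
plate edge [ 0.59148197 -0.19289292  0.0243    ] [ 0.60436888 -0.11125747  0.0243    ] -98.97064203141306 34 0.23704355372365057
panel 1 0.01 [ 0.60265122 -0.21147101  0.01      ] [ 0.61762388 -0.12437141  0.01      ] -99.75 gap 0.0139 0.0151 44 0.16
panel -1 0.01 [ 0.60148043 -0.21135926  0.01      ] [ 0.61526217 -0.12417142  0.01      ] -98.98 gap 0.0128 0.0128 38 0.15
panel 1 0 [ 0.60495234 -0.21374822  0.        ] [ 0.62083136 -0.12137611  0.        ] -99.75 gap 0.0166 0.0178 44 0.16
panel -1 0 [ 0.60371068 -0.2136297   0.        ] [ 0.61832669 -0.12116401  0.        ] -98.98 gap 0.0153 0.0153 38 0.15
stop [ 0.5917385  -0.21669821  0.01      ] [ 0.5429414 -0.2090685  0.01     ] 171.11342846353946
stop [ 0.59365811 -0.21809555  0.        ] [ 0.54177585 -0.20998294  0.        ] 171.11286395306686
```

```bash
python3 -m creep '{"travel":[[0,0,0.06],[0,0,0.11],[0,0,0.122],[0,0,0.122]],"rotation":[[0,0,0],[0,0,0],[0,0,0],[0,0,0]]}'
python3 -m creep '{"travel":[[0.02,-0.02,0],[0.04,-0.04,0],[0.06,-0.06,0],[0.08,-0.07,0],[0.08,-0.07,0]],"rotation":[[0,0,0],[0,0,0],[0,0,0],[0,0,0],[0,0,0]]}'
```

```text
time_s: 19.55
position: [0.5771, -0.0948, 0.0302]
tool_rot: [-0.65, 0.76, 0.0, 0.0]
contact_force: [-0.2, 0.4, -2.0]
width: 0.149
grip_force: 59.2
time_s: 20.05
position: [0.5869, -0.1094, 0.0307]
tool_rot: [-0.65, 0.76, -0.001, 0.001]
contact_force: [-0.3, 0.2, -3.1]
width: 0.149
grip_force: 59.2
```

```bash
python3 -m creep '{"travel":[[0,0,0.005],[0,0,0.01],[0,0,0.01]],"rotation":[[0,0,0],[0,0,0],[0,0,0]]}'
python3 -m creep '{"travel":[[0,-0.007,0],[0,-0.014,0],[0,-0.02,0],[0,-0.02,0]],"rotation":[[0,0,0],[0,0,0],[0,0,0],[0,0,0]]}'
python3 -m creep '{"travel":[[0.008,0,0],[0.016,0,0],[0.024,0,0],[0.03,0,0],[0.03,0,0]],"rotation":[[0,0,0],[0,0,0],[0,0,0],[0,0,0],[0,0,0]]}'
```

```text
time_s: 20.35
position: [0.5867, -0.109, 0.0301]
tool_rot: [-0.65, 0.76, -0.001, 0.001]
contact_force: [-2.9, -1.8, 4.5]
width: 0.147
grip_force: 60.2
time_s: 20.75
position: [0.5886, -0.109, 0.0301]
tool_rot: [-0.65, 0.76, 0.0, 0.0]
contact_force: [-5.9, 0.8, 8.2]
width: 0.147
grip_force: 60.7
time_s: 21.25
position: [0.5894, -0.1128, 0.0301]
tool_rot: [-0.65, 0.76, -0.001, 0.001]
contact_force: [-1.0, 3.6, 5.7]
width: 0.156
grip_force: 60.3
```

```bash
python3 -m creep '{"travel":[[0.007,0,0],[0.014,0,0],[0.014,0,0]],"rotation":[[0,0,0],[0,0,0],[0,0,0]]}'
python3 -m creep '{"travel":[[0,-0.007,0],[0,-0.014,0],[0,-0.014,0]],"rotation":[[0,0,0],[0,0,0],[0,0,0]]}'
```

```text
time_s: 21.55
position: [0.5892, -0.1141, 0.0301]
tool_rot: [-0.65, 0.76, -0.0, 0.002]
contact_force: [0.9, 7.1, 5.4]
width: 0.149
grip_force: 60.4
time_s: 21.85
position: [0.5892, -0.1141, 0.0301]
tool_rot: [-0.65, 0.76, 0.001, 0.0]
contact_force: [-6.6, 5.8, 11.0]
width: 0.146
grip_force: 61.2
```

```bash
python3 -m creep '{"travel":[[0.007,0,0],[0.014,0,0],[0.02,0,0],[0.02,0,0]],"rotation":[[0,0,0],[0,0,0],[0,0,0],[0,0,0]]}'
python3 -m creep '{"travel":[[0,-0.007,0],[0,-0.014,0],[0,-0.02,0],[0,-0.02,0]],"rotation":[[0,0,0],[0,0,0],[0,0,0],[0,0,0]]}'
python3 - <<'E'
from h import *
import pickle
o=telemetry.get_obs();print(o["moment"])
m=camera_model("wrist");im=get_image("wrist")
pickle.dump((m,im),open("w6.pkl","wb"))
cv2.imwrite("pics/w6.png",cv2.resize(im[0:240,110:430,::-1],(800,600),interpolation=cv2.INTER_CUBIC))
E
```

```text
time_s: 22.25
position: [0.5892, -0.1142, 0.0301]
tool_rot: [-0.65, 0.76, 0.003, 0.002]
contact_force: [-3.4, 17.4, 12.0]
width: 0.148
grip_force: 61.3
time_s: 22.65
position: [0.5893, -0.1142, 0.0301]
tool_rot: [-0.65, 0.76, 0.005, 0.0]
contact_force: [-12.2, 17.5, 19.2]
width: 0.146
grip_force: 62.4
[ 2.37686114  1.72266376 -0.06915947]
```

View pics/w6.png

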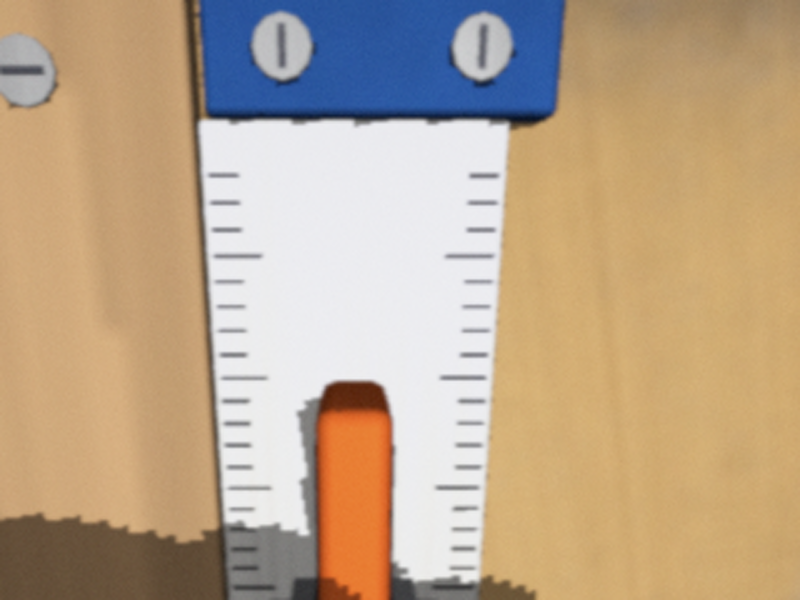

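Plate end is tight to the stop (row ~118) and its far edge is tight to the panel (x≈200-228). Forces rose with no further motion, so both contacts are made. Releasing now.

```bash
python3 -m creep '{"travel":[[0,0,0],[0,0,0],[0,0,0],[0,0,0],[0,0,0]],"rotation":[[0,0,0],[0,0,0],[0,0,0],[0,0,0],[0,0,0]]}' -0.3
python3 -c "
from h import *
plan([.5892,-.1142,.031],down(-98.9))"
```

```text
time_s: 23.2
position: [0.5932, -0.1198, 0.029]
tool_rot: [-0.65, 0.76, -0.0, 0.001]
contact_force: [-0.5, -0.1, -0.4]
width: 0.352
grip_force: 0.0
travel [-0.0328, 0.0321, -0.0131] rot [-0.0004, 0.0001, -0.0002]
```

```bash
python3 -m creep '{"travel":[[0,0.015,0],[0,0.015,-0.2],[0,0.015,-0.5],[0,0.015,-0.8],[0,0.015,-0.8],[0,0.015,-0.8]],"rotation":[[0,0,0],[0,0,0],[0,0,0],[0,0,0],[0,0,0],[0,0,0]]}'
python3 - <<'E'
from h import *
import pickle
m=camera_model("wrist");im=get_image("wrist")
cv2.imwrite("pics/w7.png",cv2.resize(im[:,:,::-1],(800,600),interpolation=cv2.INTER_CUBIC))
pickle.dump((m,im),open("w7.pkl","wb"))
E
```

```text
time_s: 23.8
position: [0.5913, -0.1195, 0.1507]
tool_rot: [-0.65, 0.76, -0.002, 0.001]
contact_force: [-0.8, -0.4, -0.1]
width: 0.349
grip_force: 0.0
```

View pics/w7.png

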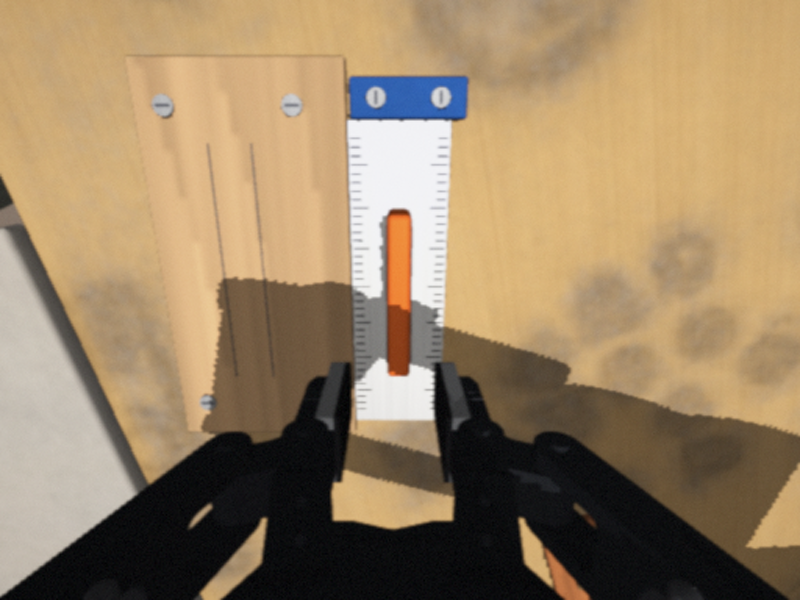

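The plate lies flush along the panel (x≈348-357) and against the stop (row 119), released with the rib up. Nothing else has been disturbed, so I'm handing in.

```bash
python3 -c "
from plant import job
print(job.finish_job())"
```

```text
the job is handed in; nothing more can be done
None
```

The straightedge lies flat with its rib up, flush along the panel's near edge and against the larger blue stop; I released it, backed the robot off and handed the job in at about 24 s of the 64 s allowed, and the verdict was not shown.

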